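# Clamp a tube rack on the shaker and lock the clamp

### The job

Get the tube rack ready for shaking: push the arms of the brass turnbuckle sleeve round, the top going away from you, until both sprung pads have closed on the rack and their springs are pressed in a few millimetres, but never so far that they bottom out. Then swing the red-handled crank counter-clockwise (seen from above) until the plunger rests on the flat of the cam, so that the brake holds the sleeve, and let go. Keep the rack standing level, and leave the timer, cup, bottle and bulb round the shaker where they are.

Things in the scene. Friction and masses are not known exactly. Their poses are not given: they have to be found in the camera images.
- turnbuckle (a point): centre of the turnbuckle's brass sleeve (19 mm diameter, 136 mm long), on its axis, midway between the jaws; fixed on a cream bench shaker, 220 x 250 mm, whose aluminium platform lies 43 mm below. Axes: x level, square to the sleeve, from the front panel towards the rack; y along the sleeve to the left jaw; z up. Dark bearing blocks hold the sleeve, 11 mm wide, at y = +-29 mm, 7 mm above the axis
- hub (a point): same point and axes as turnbuckle. Here the steel hub (25 mm diameter, 18 mm wide along y) carries four polished, slippery arms at right angles, 8.4 mm thick, that swing in the x-z plane at y = 0; each ends in a black ball of 11.6 mm diameter, centred 32 mm from the axis. The rack's block begins about 43 mm away in +x; its tube caps reach 59 mm above this point
- sleeve (a joint): turn of the sleeve, rad; starts 0 to 1.6. At 0 one arm points straight up. Growing moves the top in +x and draws both jaws in by 1.91 mm per rad each. It stays where it is left: friction 0.1 N m plus 0.0038 N m per newton of pad force. At 4.7 both pads just touch the centred rack; then each pad is pressed in 1.91 mm per rad: 3 mm near 6.3, bottom near 8.4. The brake makes it hard to turn
- pad_left (a joint): how far the left sprung pad (dark rubber face 50 x 18 mm on copper-coloured springs, carried by the left jaw) is pressed into its jaw, m: 0 free, 0.007 bottomed out; spring 3 N per mm
- pad_right (a joint): the same for the right pad
- rack_block (a point): centre of the grey foam block of the tube rack (62 x 118 x 30 mm, long side along the sleeve), which stands loose on the platform between the pads; with its red-capped tubes it is 101 mm high and weighs about 0.14 kg. It starts up to 4 mm off the middle; the closing pads slide it to the middle. Its z axis is up
- camshaft (a point): on the vertical axis of the camshaft, at mid-height of the cam plate; fixed on the shaker, front right; axes as turnbuckle. The steel cam (10 mm thick) has a round back of 11 mm radius and one flat, 14 mm wide, 16 mm from the axis. On its +x side lies the plunger's face, which pushes a brake shoe in +x on to the sleeve's drum
- cam (a joint): turn of the camshaft, rad, counter-clockwise from above; starts 0 to 0.4, brake off. Crank direction = joint + 2.79 rad, counter-clockwise from +x of camshaft. The plunger lifts from 0.6, passes the flat's corner near 1.5 (about 0.25 N m) and drops on the flat: dwell at 1.92, crank pointing right (-y); drawn in from within 0.2. Past 2.33 it goes over the other corner and lets go; stop at 2.75
- crank_handle (a point): centre of the crank's upright red handle (round, 12 to 14 mm diameter, 32 mm high, this point half-way up), 34 mm from the camshaft axis and 31 mm above camshaft. It stands on a flat dark crank arm 12 mm wide, whose top is 16 mm below this point. Nothing else stands within 30 mm of its path
- timer_box_mid (a point): middle of the small white bench timer with three keys, 62 x 62 x 20 mm (this point 10 mm above the bench); stands loose beside the shaker, to be left alone
- cup_mid (a point): middle of the specimen cup with a dark red screw lid, 51 mm diameter, 58 mm high (this point 29 mm above the bench); stands loose beside the shaker, to be left alone
- brown_bottle_mid (a point): middle of the small brown reagent bottle with a white cap, 36 mm diameter, 75 mm high (this point 37 mm above the bench); stands loose beside the shaker, to be left alone
- bulb_mid (a point): middle of the red rubber pipette bulb lying on the bench, 58 x 33 x 33 mm (this point 15 mm above the bench); stands loose beside the shaker, to be left alone
Mind the look-alikes: they are no part of the job. Of the things that look like the part that bears rack_block, the larger one is meant.

How it is judged:
By the outcome, as a careful person would: the job done as asked, in the order asked, and still so for the second after the job is handed in, with the robot touching nothing.
It also fails if it takes over 64 s, if anything falls off the work surface, if the arm or the gripper's body presses on something with over 40 N, if the wrist force passes 120 N, or if a joint passes its speed limit or range.

### The arm

A 6-joint arm with a two-finger parallel gripper is mounted at the origin on a cart in front of the work surface, level with it; the furniture and walls round the work are solid. World frame = base frame: x ahead of the robot, y to its left, z up, the work surface at z = 0. Lengths are in m, angles in rad, forces in N, time in s.
With the tool pointing down it reaches from about 0.35 to 0.875 m from the base axis. Payload 15.5 kg.
Tool frame: the origin (TCP) lies at the very end of the fingers, on their centre line; the grasp point (between the pads) lies 19 mm behind it; z points along the fingers, y is the line along which they close (so a half turn about z gives the same grasp; the last joint's range is limited). The gripper opens to 85 mm and grips with 20 to 120 N. Pads are 22 mm wide; open, the fingers measure 114 mm over their backs; the gripper's body (76 mm by 85 mm) begins 54 mm behind the grasp point. The pads swing forward as they close: fully open they stand 13 mm farther back than shut.
Start: joints at [-1.222, 0.494, 1.345, -0, 1.302, -0.096], TCP at [0.269, -0.564, 0.231] pointing down, gripper open.
Joint ranges: [-2.91, 2.91], [-0.82, 2.16], [0.22, 2.67], [-1.22, 4.37], [0.12, 2.79], [-3.08, 3.08]. Speed limits (rad/s): [1.89, 1.89, 2.57, 3.01, 3.01, 3.01].

### API

Orientations are given as a rotation vector (axis times angle).
In Python, from plant import r gives the robot as it stands. Calls block until the motion is done:
- r.move_pose(position, orientation): joint-space move of the TCP to a pose.
- r.move_straight(position, orientation=None, speed=0.15): straight line of the TCP; orientation=None keeps the orientation; speed is the mean speed in m/s.
- r.movej(angles): joint-space move.
- r.let_go() and r.clamp(grip_force=None): open the fingers fully, or close them until they stop; grip_force is the grip in N (None keeps the last).
- r.dwell(seconds).
- r.ik(position, orientation): joint angles nearest the present ones, or None.
- r.get_obs(): the state.
- r.read_camera(name): name is "scene" or "top" or "wrist"; returns a dict with "img" (480x640x3 uint8, red, green, blue), "z_map" (480x640 float32, m along the optical axis (not along the pixel's ray), 0 where there is no reading), "mtx" (3x3 intrinsics, pixels), "rvec" (rotation vector, rad) and "tvec" (3), from world to camera coordinates, as OpenCV has them; the wrist camera has in their place "tool_from_camera" (4x4, takes a point from camera to tool coordinates, whose origin is the TCP and whose axes are the flange's). Camera axes: x right, y down, z forward; pixel columns grow to the right and rows downward; lengths in m; the calibration is good to about 2 mm. The wrist camera is an equidistant fisheye: a pixel r from the principal point sees the ray r / f radians off the axis. A picture is of the moment at which its call begins: read the wrist's pose just before it.
A pose or a line that the arm cannot do raises r.IKError and nothing moves.
- r.hand_in(): hands the job in; it is judged then, once.
The state is a dict: "time_s": time; "joint_pos": joint angles; "qvel": joint speeds; "joint_efforts": joint torques, N m; "tool_pos": TCP position; "tool_rot": TCP orientation; "ft_force": force on the tool from outside, world axes, zero at the start; "ft_torque": the same for the moment, N m; "width": finger opening in m; "finger_force": force on a finger pad.
Only numpy, scipy, OpenCV 4.12 (cv2) and the standard library are available. Lean on these libraries where they do the work, as an engineer would, in place of code of your own. Each camera call takes 0.05 s, during which the arm holds its last target. There are 200 camera calls.

## Working session

There is one attempt and no reset: what is moved stays moved. The work goes in short steps, each a Python script; the robot and the scene stay as the last script left them, time stands still between calls to the robot, and variables do not carry over. Pictures are saved under pics/ and viewed, at most 10 in all, crops included, and the job is handed in when it is done.

```bash
ls; mkdir -p pics
python3 - <<'E'
from plant import r
import cv2,numpy as np
for n in("scene","top"):
    c=r.read_camera(n); np.savez(f"pics/{n}0.npz",**c)
    cv2.imwrite(f"pics/{n}0.png",c["img"][:,:,::-1]); R=cv2.Rodrigues(c["rvec"])[0]; print(n,c["mtx"].tolist(),(-R.T@np.array(c["tvec"]).ravel()).round(3))
print(r.get_obs())
E
```

```text
pics
scene [[534.7446029920717, 0.0, 320.11021341308856], [0.0, 534.7446029920717, 243.10438616679264], [0.0, 0.0, 1.0]] [-0.011  1.005  0.56 ]
top [[609.5044711486987, 0.0, 319.6195019497626], [0.0, 609.5044711486987, 243.29104459244866], [0.0, 0.0, 1.0]] [0.404 0.378 1.026]
{'time_s': 0.1, 'joint_pos': array([-1.22148445e+00,  4.94091881e-01,  1.34605319e+00,  2.95632424e-06,
        1.30246978e+00, -9.54797588e-02]), 'qvel': array([ 0.00073873, -0.00131277, -0.00019452, -0.00090726, -0.00027847,
        0.00056013]), 'joint_efforts': array([ 7.75256140e-04, -8.83590961e+01, -3.84562540e+01,  2.10636023e-05,
        5.23991228e-03, -4.35193078e-05]), 'tool_pos': array([ 0.26882908, -0.56389298,  0.23078342]), 'tool_rot': array([-3.06323183e+00, -6.92706945e-01,  1.98732266e-04]), 'ft_force': array([ 0.43219152,  0.03749386, -0.03792337]), 'ft_torque': array([-0.08284108, -0.00200149,  0.03163558]), 'finger_force': 0.0, 'width': 0.08530790736439392}
```

View pics/scene0.png

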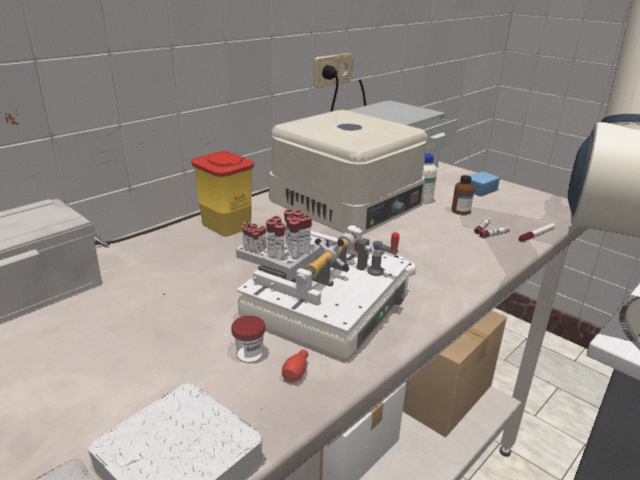

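View pics/top0.png

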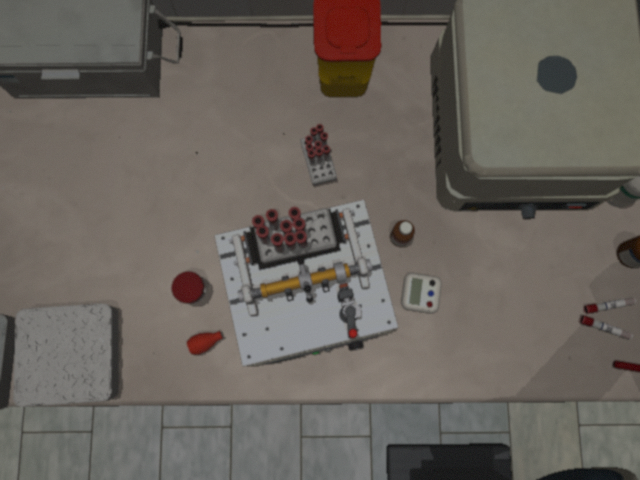

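The scene camera looks along -y at the shaker around (325,285). In the top view, the shaker is at (307,283) with the sleeve running (258,291)–(365,268), the hub near (307,283) and the red handle near (352,334). Next I'll zoom in.

```bash
python3 - <<'E'
import cv2,numpy as np
a=cv2.imread("pics/top0.png")[190:370,210:410]; b=cv2.imread("pics/scene0.png")[200:350,230:430]
a=cv2.resize(a,None,fx=4,fy=4,interpolation=3)[:600]
cv2.imwrite("pics/topc.png",cv2.resize(cv2.imread("pics/top0.png")[195:360,210:410],None,fx=3.6,fy=3.6,interpolation=2)); cv2.imwrite("pics/scc.png",cv2.resize(b,None,fx=4,fy=4,interpolation=2))
E
cat > h.py <<'E'
import numpy as np,cv2
from scipy.spatial.transform import Rotation as Ro
def cam(c):
    return np.array(c["mtx"]),cv2.Rodrigues(np.array(c["rvec"]))[0],np.array(c["tvec"]).ravel()
def pts(c):
    K,R,t=cam(c);z=c["z_map"];v,u=np.mgrid[:480,:640]
    p=np.stack([(u-K[0,2])/K[0,0]*z,(v-K[1,2])/K[1,1]*z,z],-1)
    return (p-t)@R
def ray(c,u,v,h):
    K,R,t=cam(c);o=-R.T@t;d=R.T@np.array([(u-K[0,2])/K[0,0],(v-K[1,2])/K[1,1],1]);return o+d*(h-o[2])/d[2]
E
python3 - <<'E'
from h import *
for n in("top","scene"):
    c=dict(np.load(f"pics/{n}0.npz"));P=pts(c);hsv=cv2.cvtColor(c["img"],cv2.COLOR_RGB2HSV)
    ys=(hsv[...,0]>12)&(hsv[...,0]<28)&(hsv[...,1]>140)&(hsv[...,2]>90)
    m=ys&(abs(P[...,0]-.35)<.1)&(abs(P[...,1]-.4)<.15)&(P[...,2]>.05)
    q=P[m];print(n,m.sum(),q.mean(0).round(4),np.percentile(q[:,2],[5,50,95]).round(4))
    d=np.linalg.svd(q-q.mean(0))[2][0];print(d, np.percentile((q-q.mean(0))@d,[0,2,98,100]).round(4))
    rd=((hsv[...,0]<6)|(hsv[...,0]>174))&(hsv[...,1]>170)&(hsv[...,2]>90)&(P[...,2]>.05)&(abs(P[...,0]-.3)<.12)&(abs(P[...,1]-.35)<.15)
    nn,l,s,ce=cv2.connectedComponentsWithStats(rd.astype(np.uint8))
    for i in range(1,nn):
        if s[i,4]>8: print("red",ce[i].round(1),s[i,4],P[l==i].mean(0).round(4),P[l==i].max(0).round(4))
E
```

```text
top 4 [0.4039 0.3779 1.026 ] [1.026 1.026 1.026]
[1. 0. 0.] [0. 0. 0. 0.]<stdin>:6: RuntimeWarning: Mean of empty slice.
  ret = um.true_divide(
Traceback (most recent call last):
IndexError: index -1 is out of bounds for axis 0 with size 0
```

View pics/topc.png

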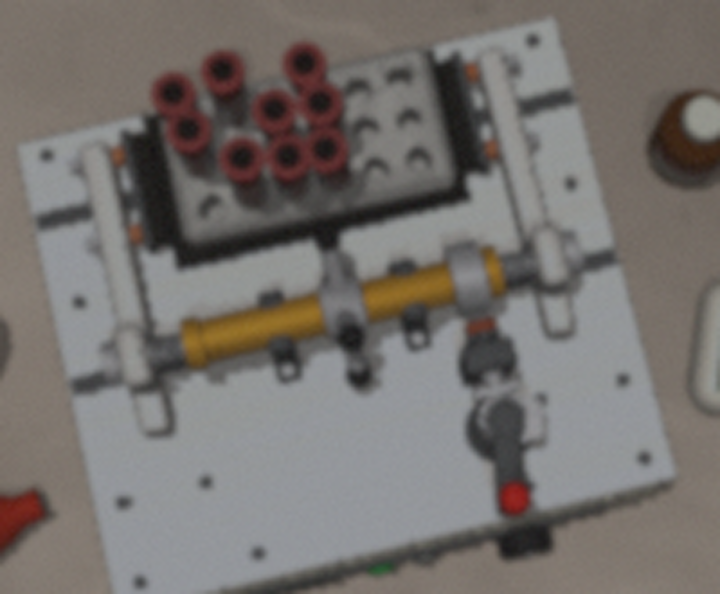

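View pics/scc.png

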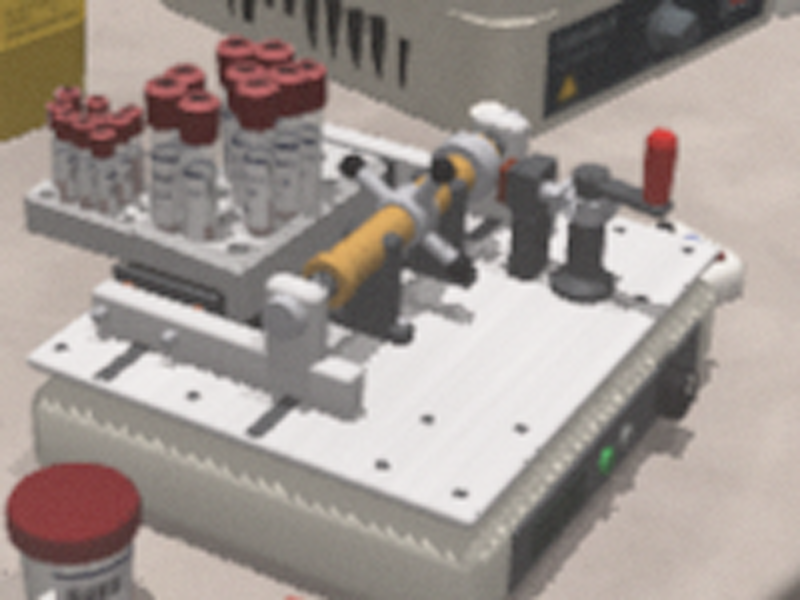

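The crops show the following:
- **Top crop:** hub at (343,300), arm balls at (327,235), (350,335) and (360,375), red handle at (514,497).
- **Scene crop:** balls at (352,167) on the rack side, (443,165) at the top and (462,270) at the front, with the handle at (660,165).

My depth mask came back empty, so I'll debug that.

Run:
```python
from h import *
for n in("top","scene"):
    c=dict(np.load(f"pics/{n}0.npz"));P=pts(c);hsv=cv2.cvtColor(c["img"],cv2.COLOR_RGB2HSV)
    print(n,c["z_map"].shape,(c["z_map"]>0).mean(), P[290,308 if n=="top" else 350],P[340,290])
    box=(slice(260,300),slice(250,370)) if n=="top" else (slice(235,290),slice(300,370))
    ys=np.zeros((480,640),bool);ys[box]=((hsv[...,0]>10)&(hsv[...,0]<28)&(hsv[...,1]>120)&(hsv[...,2]>60))[box]
    print("yellow",ys.sum(),"with depth",(ys&(c["z_map"]>0)).sum())
    v,u=np.nonzero(ys);print(cv2.fitLine(np.c_[u,v].astype(np.float32),cv2.DIST_L2,0,.01,.01).ravel(),u.min(),u.max())
    q=P[ys&(c["z_map"]>0)];print(np.median(q,0),np.percentile(q[:,2],[5,95]))
    i=np.argmin(u);j=np.argmax(u)
    rd=((hsv[...,0]<7)|(hsv[...,0]>173))&(hsv[...,1]>190)&(hsv[...,2]>70)
    nn,l,s,ce=cv2.connectedComponentsWithStats(rd.astype(np.uint8))
    for k in range(1,nn):
        if s[k,4]>12 and 150<ce[k][0]<480 and ce[k][1]>190: print("red",ce[k].round(1),s[k],np.median(P[l==k],0).round(4))
```

```text
top (480, 640) 0.996044921875 [0.51086898 0.39155571 0.13969579] [0.44174453 0.42102033 0.06850258]
yellow 674 with depth 670
[ 9.7228038e-01 -2.3381796e-01  2.9860831e+02  2.8154599e+02] 261 350
[0.52578639 0.41428714 0.11837248] [0.11431106 0.12183715]
red [352.5 333. ] [350 330   6   7  31] [0.4472 0.3283 0.1575]
red [201.1 342.1] [188 333  32  20 324] [0.4413 0.5676 0.0301]
scene (480, 640) 0.9960579427083334 [0.47310276 0.41053588 0.06492426] [ 0.50973865  0.51580716 -0.0040893 ]
yellow 193 with depth 193
[  0.7975518   -0.60325044 323.47668    258.39896   ] 307 347
[0.5185057  0.43621529 0.11575416] [0.11137504 0.11831129]
```

```bash
cat >> h.py <<'E'
def load(n): return dict(np.load(f"pics/{n}.npz"))
E
python3 - <<'E'
from h import *
T=load("top0");S=load("scene0");P=pts(T)
# platform height
for u,v in((262,330),(285,320),(320,320),(380,300)): print("plat",P[v,u].round(4))
# ridge line on axis plane
L0=np.array([298.6,281.55]);d=np.array([.97228,-.23382])
A=ray(T,*(L0-40*d),.111);B=ray(T,*(L0+45*d),.111)
y=(A-B)/np.linalg.norm(A-B);x=np.cross(y,[0,0,1]);yaw=np.arctan2(x[1],x[0]);print("yaw",yaw,A,B)
# hub px on the line
hub=np.array([210+343/3.6,195+300/3.6]);h=L0+d*((hub-L0)@d);O=ray(T,*h,.111);print("hub",O,hub,h)
# sleeve left end, px (184..190,340)/3.6
e=np.array([210+183/3.6,195+342/3.6]);E_=ray(T,*(L0+d*((e-L0)@d)),.111);print("left end dist (68?)",(E_-O)@y)
R=np.c_[x,y,[0,0,1]]
K,Rc,t=cam(S);o=-Rc.T@t
for n,(u,v) in dict(rack=(352,167),up=(443,165),front=(462,270)).items():
    u=230+u/4;v=200+v/4
    dd=Rc.T@np.array([(u-K[0,2])/K[0,0],(v-K[1,2])/K[1,1],1]);s=((O-o)@y)/(dd@y);q=(o+s*dd-O)@R
    print(n,q.round(4),"phi",np.arctan2(q[0],q[2]),np.hypot(q[0],q[2]))
for u,v in((350,335),(360,375),(327,235)):
    u=210+u/3.6;v=195+v/3.6;print("top ball",((P[int(v),int(u)]-O)@R).round(4))
H=ray(T,352.5,333,.155);print("handle",H,((H-O)@R).round(4))
c=ray(T,210+503/3.6,195+413/3.6,.125);print("camshaft approx",c,((c-O)@R).round(4))
dr=ray(T,210+468/3.6,195+275/3.6,.111);print('drum',((dr-O)@R).round(4))
E
```

```text
plat [0.4577 0.4649 0.0653]
plat [0.473  0.4291 0.0644]
plat [0.4721 0.3742 0.0699]
plat [0.503  0.2792 0.0656]
yaw 0.22918104105451523 [0.51360732 0.4647679  0.111     ] [0.54277623 0.33972951 0.111     ]
hub [0.52977127 0.3954779  0.111     ] [305.27777778 278.33333333] [305.64396518 279.85602302]
left end dist (68?) 0.0691930596434177
rack [ 0.0296 -0.      0.0107] phi 1.225227205926203 0.031459554111942456
up [-0.0152 -0.      0.0247] phi -0.5524308577098256 0.029024220893875775
front [-0.027  -0.     -0.0234] phi -2.2848904064856 0.0357615499601359
top ball [-0.0161  0.0012  0.0286]
top ball [-0.0286  0.0002 -0.0109]
top ball [0.0278 0.0015 0.0224]
handle [0.44732535 0.32865286 0.155     ] [-0.0955 -0.0463  0.044 ]
camshaft approx [0.48287438 0.33038662 0.125     ] [-0.0605 -0.0527  0.014 ]
drum [ 0.0003 -0.0536  0.    ]
```

```bash
cat >> h.py <<'E'
O=np.array([.5298,.3955,.110]);YAW=.229
F=np.array([[np.cos(YAW),-np.sin(YAW),0],[np.sin(YAW),np.cos(YAW),0],[0,0,1]])
def W(x,y,z): return O+F@np.array([x,y,z])
def ori(psi,flip=0):
    "tool down, tool y at angle psi (local frame, from +x)"
    a=YAW+psi+(np.pi if flip else 0);ty=np.array([np.cos(a),np.sin(a),0]);tz=np.array([0,0,-1.])
    return Ro.from_matrix(np.c_[np.cross(ty,tz),ty,tz]).as_rotvec()
E
python3 - <<'E'
from h import *
from plant import r
P=pts(load("top0"))
for u,v in((470,205),(500,190),(470,170),(600,160)):print(P[v,u].round(3))
for f in(0,1):
    q=r.ik(W(-.06,0,.1),ori(np.pi/2,f));print(f,q)
E
```

```text
[0.659 0.126 0.056]
[0.663 0.097 0.128]
[0.675 0.158 0.191]
[ 0.684 -0.023  0.204]
0 [ 0.58249839  0.4882024   1.41961673  0.          1.23377352 -1.21729794]
1 [ 5.82498391e-01  4.88202397e-01  1.41961673e+00 -4.44089210e-16
  1.23377352e+00  1.92429472e+00]
```

Run:
```python
from h import *
from plant import r
r.move_pose([.42,-.05,.3],ori(np.pi/2)) 
r.clamp(20)
r.move_pose(W(-.07,0,.1),ori(np.pi/2))
o=r.get_obs();c=r.read_camera("wrist")
np.savez("pics/w1.npz",**c,tp=o["tool_pos"],tr=o["tool_rot"])
cv2.imwrite("pics/w1.png",c["img"][:,:,::-1]);print(o["time_s"],o["tool_pos"],o["width"],o["ft_force"]);print(c["mtx"],c["tool_from_camera"])
```

```text
4.4333 [0.46218096 0.37869544 0.21031944] -6.615608055065452e-05 [-0.08360661  0.19038326  0.72431159]
[[371.64829954   0.         311.34224059]
 [  0.         371.64829954 238.23268009]
 [  0.           0.           1.        ]] [[ 6.19219356e-04 -9.65339033e-01 -2.60998405e-01  6.57476816e-02]
 [ 9.99999796e-01  5.56864012e-04  3.12862686e-04 -3.28988761e-04]
 [-1.56677944e-04 -2.60998545e-01  9.65339181e-01 -1.42448048e-01]
 [ 0.00000000e+00  0.00000000e+00  0.00000000e+00  1.00000000e+00]]
```

View pics/w1.png

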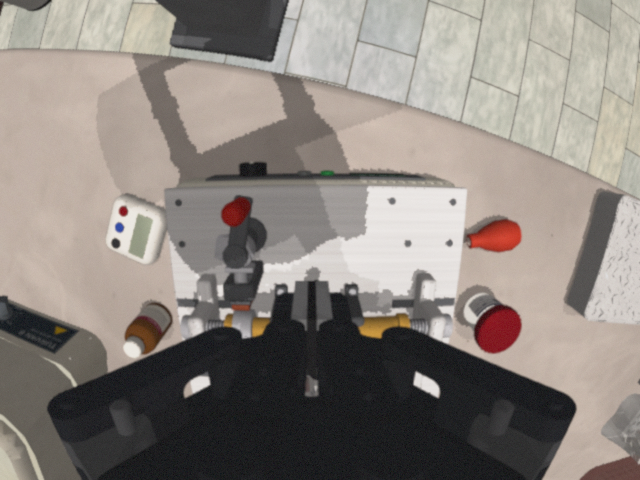

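The wrist view shows the closed fingertips at (311,295), just in front of the hub, and the handle top at (236,210). The bearings are symmetric about the fingers. Now I'll descend behind the upper arm and feel for it.

```bash
cat >> h.py <<'E'
def loc(r):
    o=r.get_obs();return F.T@(o["tool_pos"]-O),F.T@o["ft_force"],o
E
python3 - <<'E'
from h import *
from plant import r
r.move_straight(W(-.045,0,.06),speed=.2)
r.move_straight(W(-.045,0,.016),speed=.1)
p,f0,o=loc(r);print(p.round(4),f0.round(2),o["time_s"])
for x in np.arange(-.042,-.018,.0015):
    r.move_straight(W(x,0,.016),speed=.05)
    p,f,o=loc(r);print(p.round(4),(f-f0).round(2))
    if f[0]-f0[0]<-2: break
print(o["time_s"])
E
```

```text
[-0.0448  0.0001  0.0167] [0.45 0.35 0.57] 5.4583
[-0.0415  0.0001  0.0166] [-0.42 -1.05 -0.67]
[-0.0404  0.      0.0161] [-0.68  0.33 -0.4 ]
[-0.0389 -0.      0.016 ] [-1.14 -0.52 -0.82]
[-0.0374 -0.      0.016 ] [-0.89 -0.65 -1.53]
[-0.0359  0.      0.016 ] [-1.05 -0.64 -1.21]
[-0.0344 -0.      0.016 ] [-0.9   0.48 -1.14]
[-0.0331 -0.      0.0159] [-1.81 -0.45 -0.45]
[-0.032   0.      0.0159] [-5.22 -0.31  0.67]
7.4583
```

```bash
cat >> h.py <<'E'
def push(r,x0,x1,z=.0145,n=3,v=.06):
    p,f0,_=loc(r)
    for x in np.linspace(x0,x1,n+1)[1:]:
        r.move_straight(W(x,0,z),speed=v);p,f,o=loc(r);print(p.round(4),f.round(1),round(o["time_s"],2))
def reset(r,x1,x0,z=.0145):
    r.move_straight(W(x1-.001,0,z),speed=.05);r.move_straight(W(x1-.001,0,.048),speed=.2)
    r.move_straight(W(x0,0,.048),speed=.2);r.move_straight(W(x0,0,z),speed=.15)
E
python3 - <<'E'
from h import *
from plant import r
push(r,-.032,.0092,n=4)
reset(r,.0092,-.045)
p,f,o=loc(r);print(p.round(4),f.round(2),o["time_s"])
c=r.read_camera("scene");np.savez("pics/s1.npz",**c)
cv2.imwrite("pics/s1.png",cv2.resize(c["img"][190:340,230:430,::-1],None,fx=4,fy=4,interpolation=2))
E
```

```text
[-0.0214 -0.      0.0145] [-0.5 -0.  -0.3] 7.78
[-0.0112 -0.      0.0145] [-0.3  1.1  0.5] 8.1
[-0.0012 -0.0001  0.0144] [-1.2 -0.9  0.2] 8.43
[0.0095 0.0001 0.0147] [-0.4 -0.1  2. ] 8.75
[-0.0448 -0.0001  0.014 ] [-0.34 -0.17 -0.07] 10.1083
```

View pics/s1.png

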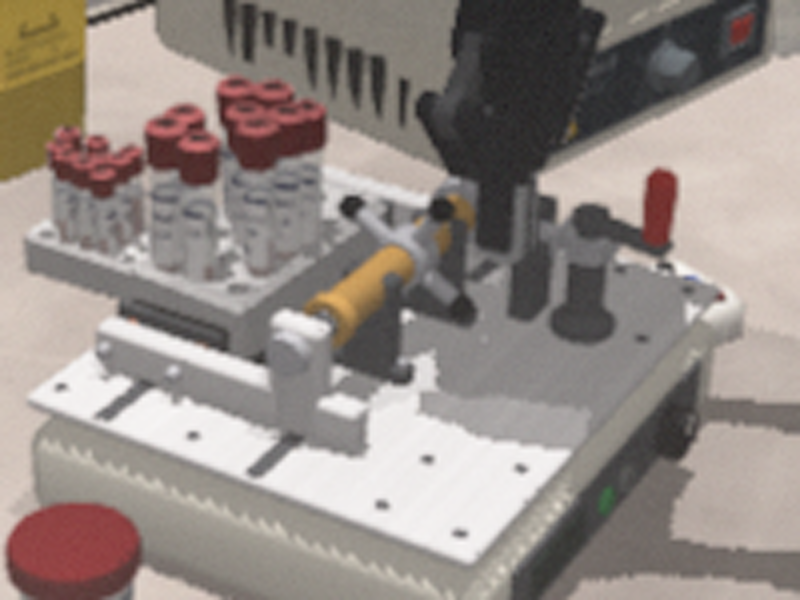

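The arms look the same as before, as expected after about a quarter turn: rack ball (352,207), top ball (443,208). Next I'll feel for the next arm to confirm.

Run:
```python
from h import *
from plant import r
_,f0,_=loc(r)
for x in np.arange(-.042,-.025,.0015):
    r.move_straight(W(x,0,.0145),speed=.05)
    p,f,o=loc(r);print(p.round(4),(f-f0).round(2))
    if f[0]-f0[0]<-2.5: break
push(r,p[0],.0092,n=4)
reset(r,.0092,-.045)
c=r.read_camera("top");np.savez("pics/t2.npz",**c);c=r.read_camera("scene");np.savez("pics/s2.npz",**c)
print(loc(r)[2]["time_s"])
a=load("scene0")["img"][230:330,235:345,::-1];b=c["img"][230:330,235:345,::-1]
cv2.imwrite("pics/cmp.png",cv2.resize(np.hstack([a,b]),None,fx=3.6,fy=3.6,interpolation=2))
```

```text
[-0.0413  0.0001  0.0152] [ 1.8   0.62 -0.8 ]
[-0.0404  0.      0.0147] [ 1.13 -0.81 -1.31]
[-0.0389  0.      0.0145] [ 1.85 -0.68 -0.69]
[-0.0374  0.      0.0145] [ 0.98 -0.39 -0.39]
[-0.0359 -0.      0.0145] [ 1.94 -0.64 -1.25]
[-0.0344 -0.      0.0145] [ 0.82 -0.65 -1.1 ]
[-0.033  -0.      0.0145] [ 1.08 -0.8  -1.03]
[-0.0319  0.      0.0144] [-3.84 -0.93  2.58]
[-0.0213 -0.      0.0145] [ 0.9 -0.6 -0.5] 12.47
[-0.0112 -0.      0.0144] [-0.5 -0.5  0.8] 12.8
[-0.0012 -0.0001  0.0144] [-1.2 -0.6  0.9] 13.12
[0.0096 0.0001 0.0147] [ 0.  -0.4  2.4] 13.45
14.9083
```

View pics/cmp.png

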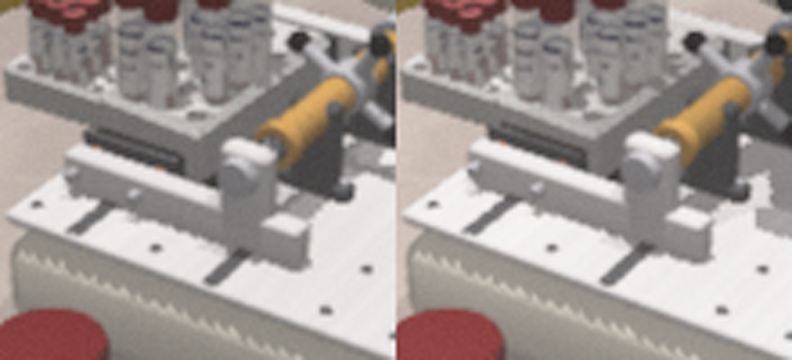

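The left jaw has moved in about 11 crop px (roughly 4–5 mm), and the contact position repeated. The sleeve should be at about 4.17 rad after two quarter turns. The third push comes next, then the final part push.

Run:
```python
from h import *
from plant import r
push(r,-.045,-.034,n=1);push(r,-.034,.0092,n=6,v=.04)
reset(r,.0092,-.045)
push(r,-.045,-.034,n=1);push(r,-.034,-.017,n=6,v=.03)
p=loc(r)[0]
r.move_straight(W(-.019,0,.0145),speed=.03);r.move_straight(W(-.03,0,.03),speed=.1)
r.move_straight(W(-.05,0,.1),speed=.2)
r.move_straight(W(-.13,-.02,.12),speed=.2)
o=r.get_obs();print(o["time_s"])
for n in("top","scene"):
    c=r.read_camera(n);np.savez(f"pics/{n}3.npz",**c)
    if n=="top":T=c["img"]
    else:S=c["img"]
a=cv2.resize(T[195:300,215:395,::-1],None,fx=4.2,fy=4.2,interpolation=2)[:,:756];cv2.imwrite("pics/f_top.png",a)
b=cv2.resize(S[220:330,230:430,::-1],None,fx=4,fy=4,interpolation=2);cv2.imwrite("pics/f_sc.png",b)
```

```text
[-0.0333  0.      0.0148] [ 0.1 -1.   0.4] 15.24
[-0.0268 -0.      0.0144] [-1.4  0.7  1.1] 15.57
[-0.0194 -0.      0.0145] [-0.3 -1.4  0.3] 15.91
[-0.0122 -0.      0.0145] [-0.8  0.4  0.4] 16.24
[-0.0056 -0.0001  0.0142] [-4.8 -0.2  0.9] 16.57
[ 0.0019 -0.0001  0.0144] [-3.5 -0.6  1.9] 16.91
[0.0096 0.     0.0147] [-2.4 -0.3  2.9] 17.24
[-0.0332  0.0001  0.015 ] [0.2 0.7 0.7] 18.93
[-0.0313  0.      0.0146] [-3.2  0.8  2.4] 19.18
[-0.0287  0.      0.0145] [-4.6  0.9  0.9] 19.43
[-0.0257  0.      0.0145] [-4.7  1.5  1.7] 19.68
[-0.0227  0.      0.0145] [-3.6  0.7  1.8] 19.93
[-0.0198  0.      0.0145] [-2.9  1.1  2.2] 20.18
[-0.0169  0.      0.0145] [-2.3  0.7  0.9] 20.43
22.1167
```

View pics/f_top.png

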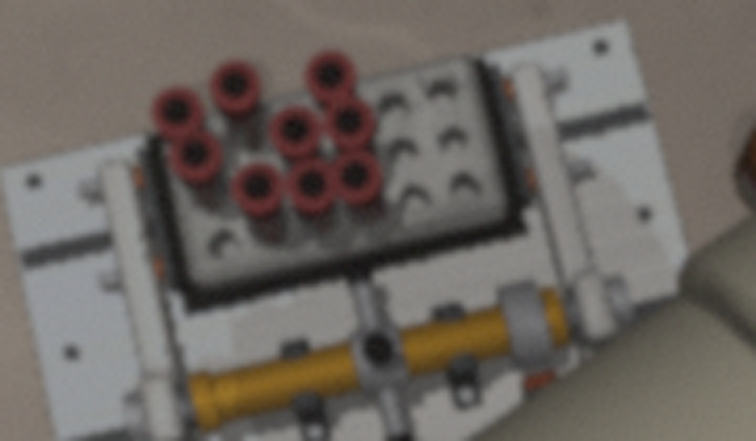

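View pics/f_sc.png

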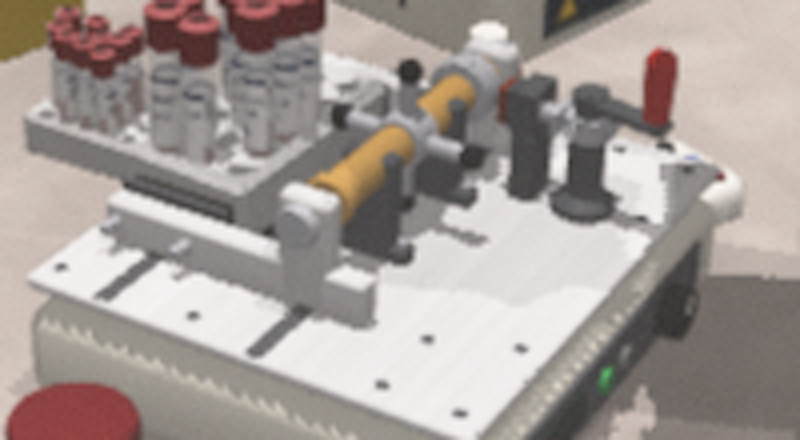

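The pads have closed on the rack. The top arm points straight up, with balls at (410,70), (340,118) and (473,155), which gives sleeve ≈ 6.28, and the rack is level. Now the crank: I'll triangulate the handle and the camshaft hub.

Run:
```python
from h import *
T=load("top0");S=load("scene3")
def tri(a,b):
    Ms=[];bs=[]
    for c,(u,v) in((T,a),(S,b)):
        K,R,t=cam(c);d=R.T@np.array([(u-K[0,2])/K[0,0],(v-K[1,2])/K[1,1],1]);d/=np.linalg.norm(d);M=np.eye(3)-np.outer(d,d);Ms.append(M);bs.append(M@(-R.T@t))
    p=np.linalg.solve(sum(Ms),sum(bs));return F.T@(p-O),[np.linalg.norm(M@p-q).round(4) for M,q in zip(Ms,bs)]
hsv=cv2.cvtColor(S["img"],cv2.COLOR_RGB2HSV);rd=((hsv[...,0]<7)|(hsv[...,0]>173))&(hsv[...,1]>140)&(hsv[...,2]>60);m=np.zeros_like(rd);m[225:262,385:402]=rd[225:262,385:402]
v,u=np.nonzero(m);print(u.min(),u.max(),v.min(),v.max())
print("handle top",tri((352.5,333),(u[v<v.min()+6].mean(),v.min()+2)))
K,R,t=cam(S)
print("shaft",tri((210+505/3.6,195+410/3.6),(230+593/4,220+92/4)))
p=pts(T);i=p[328:338,349:357].reshape(-1,3);print("depth top",(i[:,2].max()-O[2]).round(4))
```

```text
392 397 233 248
handle top (array([-0.09422037, -0.04628277,  0.04014601]), [np.float64(0.0012), np.float64(0.0012)])
shaft (array([-0.06014341, -0.05447864,  0.01145595]), [np.float64(0.001), np.float64(0.001)])
depth top 0.0504
```

Run:
```python
from h import *
from plant import r
C=np.array([-.0605,-.0535]);rad=.0343;a0=2.934;a1=4.712
def pose(a,z):
    k=(a-a0)/(a1-a0);return W(C[0]+rad*np.cos(a),C[1]+rad*np.sin(a),z),ori(a-np.pi/2-.5*k)
print(r.ik(*pose(a0,.02)),r.ik(*pose(a1,.02)))
r.let_go()
r.move_pose(*pose(a0,.10))
r.move_straight(pose(a0,.021)[0],speed=.1)
r.clamp(25)
p,f,o=loc(r);print(p.round(4),f.round(1),o["width"],o["finger_force"],o["time_s"])
for a in np.linspace(a0,a1,13)[1:]:
    r.move_straight(*pose(a,.021),speed=.04)
    p,f,o=loc(r);print(round(a-2.79,2),p.round(4),f.round(1),round(o["width"],4),round(o["time_s"],1))
c=r.read_camera("scene");np.savez("pics/s4.npz",**c);cv2.imwrite("pics/s4.png",cv2.resize(c["img"][190:340,230:430,::-1],None,fx=4,fy=4,interpolation=2))
```

```text
[ 0.52521622  0.51958212  1.63144392  0.          0.99056662 -1.06698745] [ 4.38925949e-01  5.39124354e-01  1.58927913e+00 -4.44089210e-16
  1.01318917e+00 -2.43127772e+00]
[-0.0941 -0.0464  0.0211] [-0.9  1.4  3.2] 0.01240513770531014 24.32790897490122 24.9167
0.29 [-0.0945 -0.0512  0.0211] [0.3 4.4 1.4] 0.0125 25.2
0.44 [-0.0945 -0.0563  0.0211] [1.2 4.4 2.4] 0.0123 25.5
0.59 [-0.0937 -0.0613  0.0211] [0.6 5.4 2.1] 0.0123 25.7
0.74 [-0.0922 -0.066   0.0211] [0.2 6.1 1.6] 0.0123 26.0
0.88 [-0.0898 -0.0705  0.021 ] [-0.1  6.6  1.9] 0.0123 26.3
1.03 [-0.0871 -0.0745  0.021 ] [0.2 8.8 1.2] 0.0125 26.6
1.18 [-0.0836 -0.0782  0.021 ] [-0.   8.2  1.5] 0.0122 26.8
1.33 [-0.0797 -0.0814  0.021 ] [-0.   7.6  1.8] 0.013 27.1
1.48 [-0.0751 -0.0839  0.021 ] [0.8 8.1 1.4] 0.0123 27.4
1.63 [-0.0707 -0.0856  0.021 ] [-0.8  9.2  1.9] 0.0121 27.7
1.77 [-0.0659 -0.0867  0.0209] [-2.   9.7  3. ] 0.0124 27.9
1.92 [-0.0616 -0.087   0.0208] [-6.   9.4  5.3] 0.0124 28.2
```

Run:
```python
from h import *
from plant import r
p,f,o=loc(r);print(p.round(4),f.round(1))
r.let_go()
p,f,o=loc(r);print(p.round(4),f.round(1))
r.move_straight(o["tool_pos"]+[0,0,.08],speed=.15)
p,f,o=loc(r)
r.move_straight(W(-.16,-.05,.14),speed=.25)
o=r.get_obs();print(o["time_s"])
T=r.read_camera("top");np.savez("pics/t5.npz",**T);S=r.read_camera("scene");np.savez("pics/s5.npz",**S)
a=cv2.resize(T["img"][230:350,310:400,::-1],(390,520),interpolation=2);b=cv2.resize(S["img"][215:335,310:400,::-1],(390,520),interpolation=2)
cv2.imwrite("pics/end.png",np.hstack([a,b]))
```

```text
[-0.0616 -0.087   0.0208] [-6.3  9.   5.5]
[-0.0605 -0.0878  0.021 ] [ 0.6 -0.3  0.1]
30.25
```

View pics/end.png

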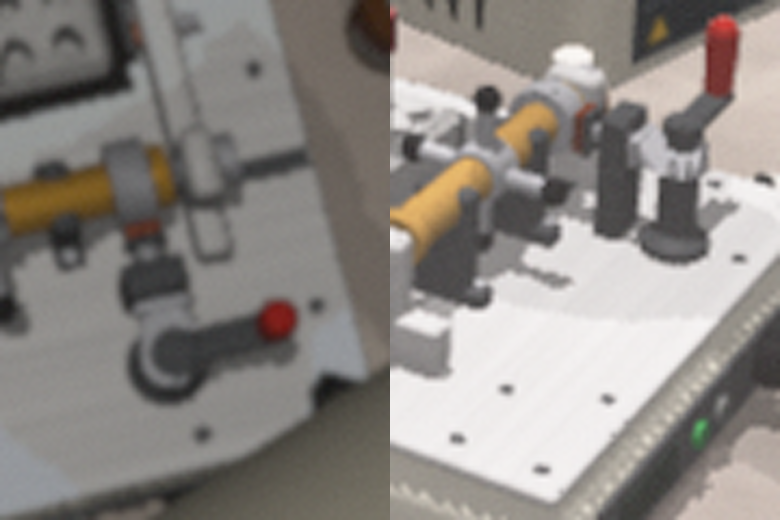

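The crank now points right in the top view, handle at (278,320) and shaft at (175,352). The sleeve arm is still upright. I'll compute the joint angle.

Run:
```python
from h import *
T=load("t5");hsv=cv2.cvtColor(T["img"],cv2.COLOR_RGB2HSV);rd=((hsv[...,0]<7)|(hsv[...,0]>173))&(hsv[...,1]>150)&(hsv[...,2]>60)
rd[:290]=0;rd[:,:360]=0;rd[320:]=0;rd[:,390:]=0
v,u=np.nonzero(rd);print(u.mean(),v.mean(),len(u))
H=F.T@(ray(T,u.mean(),v.mean(),.155)-O);H0=F.T@(ray(T,352.5,333,.155)-O);print(H0,H,"chord",np.linalg.norm(H-H0))
for C in([-.0605,-.0535],[-.0603,-.0545]):
    d=H[:2]-C;d0=H0[:2]-C;print(np.linalg.norm(d),np.linalg.norm(d0),np.arctan2(d[1],d[0])+2*np.pi-2.79,np.arctan2(d0[1],d0[0])-2.79)
# camshaft from both handle positions, r=34
m=(H+H0)[:2]/2;e=(H-H0)[:2];L=np.linalg.norm(e);n=np.array([-e[1],e[0]])/L
for s in(1,-1):
    C=m+s*n*np.sqrt(max(0,.034**2-L*L/4));d=H[:2]-C;d0=H0[:2]-C;print(C,(np.arctan2(d[1],d[0])-2.79)%6.283,(np.arctan2(d0[1],d0[0])-2.79)%6.283)
```

```text
373.53061224489795 303.6938775510204 49
[-0.09549611 -0.04637996  0.045     ] [-0.06236663 -0.08580691  0.045     ] chord 0.05149802826277882
0.03236079340958724 0.035713062368427535 1.8646750724230001 0.15087987014057758
0.03137505021906892 0.03612064980192451 1.856472638949323 0.12485162021067531
[-0.06193247 -0.05180969] 1.9094338746706025 0.19120823438584855
[-0.09593027 -0.08037719] 3.3326155807960554 5.051026528260396
```

The cam is at about 1.9 rad, on the flat. The sleeve is unchanged and the robot is clear of everything, so I'll hand in.

Run:
```python
from plant import r
print(r.hand_in())
```

```text
the job is handed in; nothing more can be done
None
```

The job is handed in at about 30 s of the 64 s limit: by arm position and push count the sleeve is at about 6.3 rad (pads pressed in roughly 3 mm), the rack looks level, the crank is at about 1.9 rad on the cam's flat, and the gripper is open and clear.

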